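Clamp the dust extractor's filter cover in star order

TASK

Hand-tighten the four loose knobs that hold the filter pot's cover, in star order (each knob followed by the one opposite it, on both passes) so that the cover goes down level. First pass: turn each knob clockwise until you feel it bite, then about 20 degrees more; second pass: turn each about 30 degrees further, so that all four are firm, without stripping any. Do not lean hard on the cover, leave the things lying around alone, and let go of everything at the end.

Things in the scene. Friction and masses are not known exactly. Their poses are not given: they have to be found in the camera images.
- pot: Low round grey filter pot of the bench dust extractor, fixed to the bench, with its aluminium cover in place: 248 mm in diameter, cover's upper face 82 mm above the bench; in the middle of the cover a capped stub 68 mm in diameter, 22 mm high. Four black bar knobs stand on the cover in a square, 124 mm apart, their tops 147 mm above the bench. Origin: centre of the underside; z up, x towards the dark square outlet on its side.
- knob1_grip (a point): Black bar knob 1, opposite 3, at (-62, +62) mm in the pot's frame. Point on its turning axis, 34 mm above the knob's underside, 10 mm below its top; z up, x along the bar. Bar 46 mm long, 16 mm thick (grip across this, from above, with about 35 N), 44 mm tall including a round skirt at its foot, 40 mm in diameter, 8 mm high. Starts loose at any bar direction; clockwise from above tightens; stays where left but for a springback of 0.05-0.08 rad (it twists 0.25 rad per N m).
- knob2_grip (a point): Black bar knob 2, opposite 4, at (+62, +62) mm in the pot's frame. Point on its turning axis, 34 mm above the knob's underside, 10 mm below its top; z up, x along the bar. Bar 46 mm long, 16 mm thick (grip across this, from above, with about 35 N), 44 mm tall including a round skirt at its foot, 40 mm in diameter, 8 mm high. Starts loose at any bar direction; clockwise from above tightens; stays where left but for a springback of 0.05-0.08 rad (it twists 0.25 rad per N m).
- knob3_grip (a point): Black bar knob 3, opposite 1, at (+62, -62) mm in the pot's frame. Point on its turning axis, 34 mm above the knob's underside, 10 mm below its top; z up, x along the bar. Bar 46 mm long, 16 mm thick (grip across this, from above, with about 35 N), 44 mm tall including a round skirt at its foot, 40 mm in diameter, 8 mm high. Starts loose at any bar direction; clockwise from above tightens; stays where left but for a springback of 0.05-0.08 rad (it twists 0.25 rad per N m).
- knob4_grip (a point): Black bar knob 4, opposite 2, at (-62, -62) mm in the pot's frame. Point on its turning axis, 34 mm above the knob's underside, 10 mm below its top; z up, x along the bar. Bar 46 mm long, 16 mm thick (grip across this, from above, with about 35 N), 44 mm tall including a round skirt at its foot, 40 mm in diameter, 8 mm high. Starts loose at any bar direction; clockwise from above tightens; stays where left but for a springback of 0.05-0.08 rad (it twists 0.25 rad per N m).
- clamp1 (a joint): Travel of knob 1's washer, m down (noisy): 0 while it turns freely (0.02 N m) for an unknown 0.2 to 0.8 rad, different per knob, until it bites; then 0.004 m per rad (knob keeps its height), torque jumping to 0.18 N m and rising 0.13 per rad. First pass: 0.0006-0.0022 (bite + 0.15-0.55 rad). Firm: 0.0023-0.0040 (0.575-1.0 rad). Stripped past 0.0042 (1.05 rad).
- clamp2 (a joint): Travel of knob 2's washer, m down (noisy): 0 while it turns freely (0.02 N m) for an unknown 0.2 to 0.8 rad, different per knob, until it bites; then 0.004 m per rad (knob keeps its height), torque jumping to 0.18 N m and rising 0.13 per rad. First pass: 0.0006-0.0022 (bite + 0.15-0.55 rad). Firm: 0.0023-0.0040 (0.575-1.0 rad). Stripped past 0.0042 (1.05 rad).
- clamp3 (a joint): Travel of knob 3's washer, m down (noisy): 0 while it turns freely (0.02 N m) for an unknown 0.2 to 0.8 rad, different per knob, until it bites; then 0.004 m per rad (knob keeps its height), torque jumping to 0.18 N m and rising 0.13 per rad. First pass: 0.0006-0.0022 (bite + 0.15-0.55 rad). Firm: 0.0023-0.0040 (0.575-1.0 rad). Stripped past 0.0042 (1.05 rad).
- clamp4 (a joint): Travel of knob 4's washer, m down (noisy): 0 while it turns freely (0.02 N m) for an unknown 0.2 to 0.8 rad, different per knob, until it bites; then 0.004 m per rad (knob keeps its height), torque jumping to 0.18 N m and rising 0.13 per rad. First pass: 0.0006-0.0022 (bite + 0.15-0.55 rad). Firm: 0.0023-0.0040 (0.575-1.0 rad). Stripped past 0.0042 (1.05 rad).
- resin_jar: Bystander: amber closed jar, 60 mm in diameter, 110 mm high, loose; origin: centre of its underside.
- brush: Bystander: brush about 190 mm long lying on the bench; origin: centre of its underside, x along it.
- scribe: Bystander: steel air scribe (engraving pen), 150 mm long, 18 mm thick, lying on the bench; origin: underside, near its middle, x towards its tip.
- vertebra: Bystander: bone-coloured fossil vertebra, 68 mm across, 47 mm high, two short spurs; origin: centre of its underside.

How it is judged:
By the outcome, as a careful person would: the job done as asked, in the order asked, and still so for the second after the job is handed in, with the robot touching nothing.
It also fails if it takes over 72 s, if anything falls off the work surface, if the arm or the gripper's body presses on something with over 40 N, if the wrist force passes 120 N, or if a joint passes its speed limit or range.

ROBOT

A 6-joint arm with a two-finger parallel gripper is mounted at the origin on the work surface. World frame = base frame: x ahead of the robot, y to its left, z up, the work surface at z = 0. Lengths are in mm, angles in rad, forces in N, time in s.
With the tool pointing down it reaches from about 350 to 975 mm from the base axis. Payload 17.4 kg.
Tool frame: the origin (TCP) lies between the finger pads; the fingertips stand 17 mm ahead of it and the grasp point (between the pads) lies 2 mm behind it (env.finger_overhang is the distance from the TCP to the fingertips, in mm); z points along the fingers, y is the line along which they close (so a half turn about z gives the same grasp; the last joint's range is limited). The gripper opens to 85 mm and grips with 20 to 120 N. Pads are 22 mm wide; open, the fingers measure 114 mm over their backs; the gripper's body (76 mm by 85 mm) begins 54 mm behind the grasp point. The pads swing forward as they close: fully open they stand 13 mm farther back than shut.
Start: joints at [-1.387, 0.116, 1.442, -0, 1.584, -0.038], TCP at [148.48, -658.473, 248.303] pointing down, gripper open.
Joint ranges: [-2.83, 2.83], [-0.83, 2.19], [0.07, 2.5], [-1.14, 4.28], [0.01, 3], [-2.97, 2.97]. Speed limits (rad/s): [1.89, 1.89, 2.22, 3.14, 3.14, 3.14].

INTERFACE

Orientations are given as a unit quaternion [w, x, y, z].
In Python, from bench import env gives the robot as it stands.
- The arm moves only by the tool step_arm, never from a script. Its argument "rows" is a list that holds one entry, the list of rows, each a list of 6 numbers: the shift along the tool's x, y, z scaled (see below), then the turn, a rotation vector about the tool's x, y, z scaled (see below). A call has 1 to 8 rows; each row shifts and turns the commanded pose from where the row before left it, along the tool's axes as they then stand; what a row does not reach is not made up. The controller multiplies each number of a shift by 120 mm and each number of a turn by 180 degrees. A row lasts 1/8 s, in which the tool goes at most 62.5 mm and 10.7 degrees, less where a joint would pass 70% of its speed; a pose out of reach is approached as far as the arm can. A call with a number of a shift or a turn outside -1 to 1 is refused whole. A call with a gripper value outside its range is refused whole. "claw" is the opening, from -1 (shut) to 1 (fully open), so that 0 is half open, set as the call begins (left out, the last holds). The fingers move at their own pace and stop on an object; the grip force is fixed at half the most. Time passes only in rows, so rows that do not move let the fingers close. It gives the time, the measured TCP pose, the force, the opening and the grip force at its end, in the units of the state.
- env.sense(): the state, without advancing time (a new reading comes with each control period).
- env.get_image(name): name is "side" or "top"; returns a dict with "color" (400x640x3 uint8, blue, green, red), "fov_y" (degrees; the focal length in pixels is half the picture's height over the tangent of half this angle, whatever the lens; pixels are square), "cx", "cy" (the principal point, pixels), "dist_coeffs" ([k1, k2, p1, p2, k3] as OpenCV has them; the pictures are not rectified), "position" and "orientation" of the camera in the world. Camera axes: x right, y up, looking along -z (the intrinsics and any distortion apply to the point x, -y, -z); pixel columns grow to the right and rows downward; lengths in mm; the calibration is good to about 2 mm. A picture is of the moment at which its call begins. There is no depth.
- env.close_job(): hands the job in; it is judged then, once.
The state is a dict: "time_s": time; "joint_pos": joint angles; "joint_velocities": joint speeds; "effort": joint torques, N m; "ee_pos": TCP position; "eef_rot": TCP orientation; "contact_force": force on the tool from outside, world axes, zero at the start; "ft_torque": the same for the moment, N m; "gripper_width": finger opening in mm; "finger_force": force on a finger pad.
Only numpy, scipy, OpenCV 4.12 (cv2) and the standard library are available. Lean on these libraries where they do the work, as an engineer would, in place of code of your own. Each camera call takes 0.05 s, during which the arm holds its last target. There are 200 camera calls.

## Working session

There is one attempt and no reset: what is moved stays moved. The work goes in short steps, Python scripts to look and compute and a tool call to move; the robot and the scene stay as the last step left them, time stands still between calls to the robot, and variables do not carry over. Pictures are saved under pics/ and viewed, at most 10 in all, crops included, and the job is handed in when it is done.

Besides the shell and the picture viewer there is one more tool, called after "Request:" by a JSON object that holds its "api" and its "payload", one argument or row to a line. step_arm: Moves the arm, as the interface text tells. Shifts and turns lie within -1 to 1; 1 stands for 120 mm of shift or 180 degrees of turn. Its arguments: {"type":"object","properties":{"rows":{"type":"array"},"claw":{"type":"number"}},"required":["rows"]}

```bash
mkdir -p pics; ls; python3 - <<'E'
from bench import env
import cv2
for n in("top","side"):
    d=env.get_image(n); cv2.imwrite(f"pics/{n}0.png",d["color"])
    print(n,{k:v for k,v in d.items() if k!="color"})
print(env.sense(), env.finger_overhang)
E
```

```text
pics
top {'fov_y': 43.21673191785082, 'cx': 329.8486223303845, 'cy': 198.8635898269111, 'dist_coeffs': array([-0.16259919,  0.        ,  0.        ,  0.        ,  0.        ]), 'position': array([ 460.58571037,  -17.44564793, 1252.44024984]), 'orientation': array([ 0.70807663,  0.0385751 , -0.04069437, -0.70390583])}
side {'fov_y': 42.799823971404194, 'cx': 324.2116062173782, 'cy': 194.14751979006556, 'dist_coeffs': array([-0.14794589,  0.        ,  0.        ,  0.        ,  0.        ]), 'position': array([ 382.55760065, -998.55161141,  786.35541796]), 'orientation': array([ 0.87569873,  0.47066028, -0.05307556, -0.09388089])}
{'time_s': 0.1, 'joint_pos': array([-1.38680836e+00,  1.16471928e-01,  1.44220303e+00, -1.78579446e-05,
        1.58399082e+00, -3.77878238e-02]), 'joint_velocities': array([-0.00087009, -0.00076219, -0.00171857,  0.00049108, -0.00039306,
       -0.0006699 ]), 'effort': array([ 1.95784407e-03, -7.33665133e+01, -6.33788967e+01, -1.68091213e-05,
        5.22868489e-03, -8.23639311e-06]), 'ee_pos': array([ 148.44187148, -658.32316422,  247.61027964]), 'eef_rot': array([-5.34481244e-04,  9.93858104e-01,  1.10660658e-01, -4.80925237e-05]), 'contact_force': array([-0.00849288, -0.34585595, -0.20867846]), 'ft_torque': array([ 0.0297908 ,  0.01966075, -0.00721001]), 'finger_force': 0.0, 'gripper_width': 85.6006629155284} 17.0
```

View pics/top0.png

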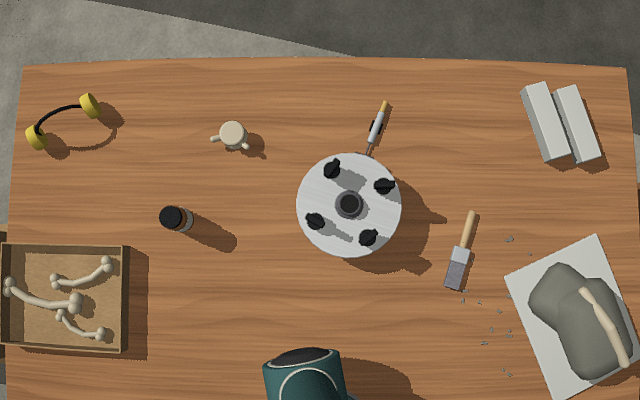

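View pics/side0.png

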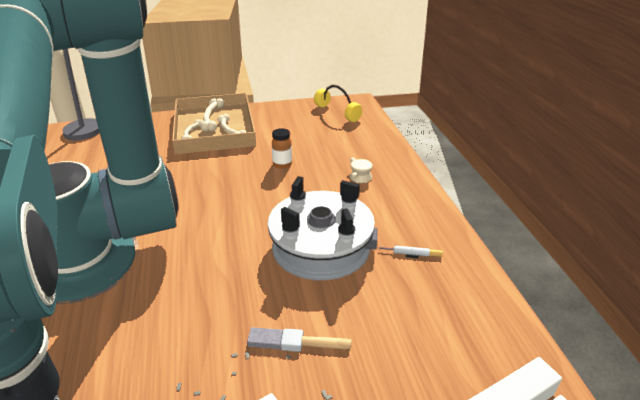

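The outlet points up and slightly right in the top picture (side view ~(373,238)). The knobs are therefore 2 at (332,169), 3 at (384,185), 1 at (315,221) and 4 at (368,238). Next I enlarge the pot.

```bash
python3 - <<'E'
import cv2
im=cv2.imread("pics/top0.png")[140:270,285:415]
im=cv2.convertScaleAbs(im,alpha=1.6,beta=20)
cv2.imwrite("pics/crop1.png",cv2.resize(im,(598,598),interpolation=cv2.INTER_CUBIC))
im=cv2.imread("pics/side0.png")[165:285,260:390]
im=cv2.convertScaleAbs(im,alpha=1.6,beta=20)
cv2.imwrite("pics/crop2.png",cv2.resize(im,(598,552),interpolation=cv2.INTER_CUBIC))
E
```

```text
(no output)
```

View pics/crop1.png

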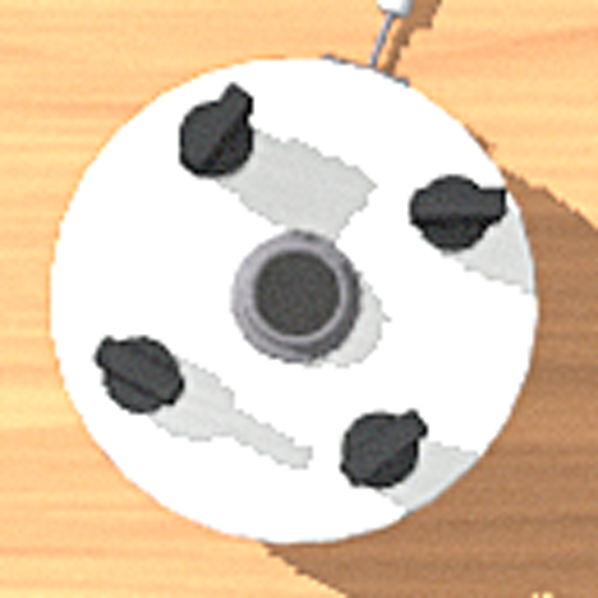

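View pics/crop2.png

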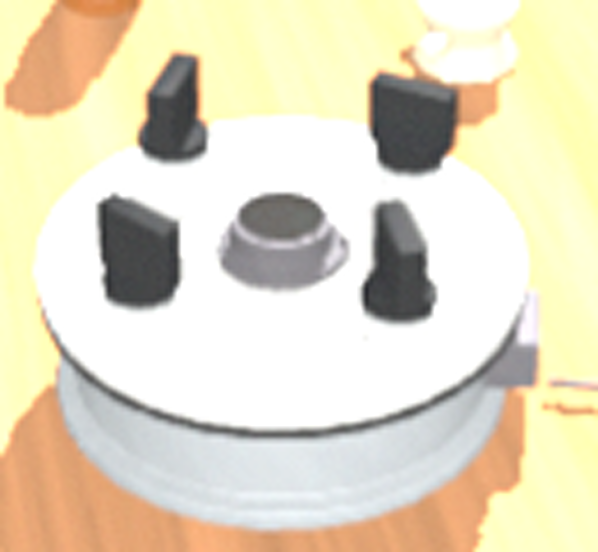

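Crop 1 shows the outlet at (375,70). Skirt centres are k2 (215,140), k3 (452,213), k1 (143,374) and k4 (379,450), and all the bars are visible in both views. Next I fit the pot pose and bar angles by silhouette.

```bash
cat > vis.py <<'E'
import numpy as np, cv2
from scipy.spatial.transform import Rotation as R
from scipy.optimize import differential_evolution, minimize
KN={1:(-62,62),2:(62,62),3:(62,-62),4:(-62,-62)}
def proj(d,P):
    q=d["orientation"]; M=R.from_quat([q[1],q[2],q[3],q[0]]).as_matrix()
    p=(np.asarray(P,float)-d["position"])@M; p[:,1:]*=-1
    f=200/np.tan(np.radians(d["fov_y"])/2)
    K=np.array([[f,0,d["cx"]],[0,f,d["cy"]],[0,0,1]])
    return cv2.projectPoints(p,np.zeros(3),np.zeros(3),K,d["dist_coeffs"])[0][:,0]
t=np.linspace(0,2*np.pi,24,endpoint=False)
CY=np.array([[20*np.cos(a),20*np.sin(a),z] for a in t for z in(103,111)])
BX=np.array([[x,y,z] for x in(-23,23) for y in(-8,8) for z in(103,147)],float)
S=4
def mask(d,c,a,off,box):
    x0,y0,w,h=box; m=np.zeros((h*S,w*S),np.uint8)
    Rz=np.array([[np.cos(a),-np.sin(a),0],[np.sin(a),np.cos(a),0],[0,0,1]])
    for pts in(CY,BX@Rz.T):
        uv=(proj(d,pts+[c[0],c[1],0])+off-[x0,y0]+.5)*S
        cv2.fillConvexPoly(m,cv2.convexHull(uv.round().astype(np.int32)),255)
    return cv2.resize(m,(w,h),interpolation=cv2.INTER_AREA)/255.
def dark(d): return np.clip((115-d["color"].max(2).astype(float))/50,0,1)
def boxof(d,c):
    u,v=proj(d,[[c[0],c[1],125]])[0].astype(int); return (u-18,v-18,36,36)
def kpos(p,k):
    c,s=np.cos(p[2]),np.sin(p[2]); x,y=KN[k]
    return np.array([p[0]+c*x-s*y,p[1]+s*x+c*y])
def fit(ims,p,k,offs):
    c=kpos(p,k); D=[]
    for d,o in zip(ims,offs):
        b=boxof(d,c); D.append((d,o,b,dark(d)[b[1]:b[1]+36,b[0]:b[0]+36]))
    cost=lambda a:sum(np.abs(mask(d,c,a,o,b)-g).sum() for d,o,b,g in D)
    A=np.radians(np.arange(0,180,2)); v=[cost(a) for a in A]; i=int(np.argmin(v))
    A2=A[i]+np.radians(np.arange(-3,3.1,.5)); v2=[cost(a) for a in A2]; j=int(np.argmin(v2))
    return A2[j],v2[j]
E
cat > run.py <<'E'
from vis import *
from bench import env
ims=[env.get_image("top"),env.get_image("side")]
# initial: skirts in top crop
uv={2:(215,140),3:(452,213),1:(143,374),4:(379,450)}
def res(p): return np.concatenate([proj(ims[0],[[*kpos(p,k),108]])[0]-(np.array(uv[k])/4.6+[284.6,139.6]) for k in uv])
from scipy.optimize import least_squares
p=least_squares(res,[470,-60,-.3],x_scale=[10,10,.1]).x; print(p,res(p).round(1))
ang={k:fit(ims,p,k,[np.zeros(2)]*2)[0] for k in KN}
def total(q):
    s=0
    for i,d in enumerate(ims):
        for k in KN:
            c=kpos(q[:3]*[1,1,.01],k); b=boxof(d,kpos(p,k)); s+=np.abs(mask(d,c,q[3+k-1],np.zeros(2) if i==0 else q[7:9],b)-dark(d)[b[1]:b[1]+36,b[0]:b[0]+36]).sum()
    return s
q0=np.array([p[0],p[1],p[2]*100,*[ang[k] for k in(1,2,3,4)],0,0])
sim=np.vstack([q0]+[q0+np.eye(9)[i]*[4,4,3,.15,.15,.15,.15,1.5,1.5][i] for i in range(9)])
r=minimize(total,q0,method="Nelder-Mead",options=dict(initial_simplex=sim,maxiter=700,xatol=.01,fatol=.05))
q=r.x; print(total(q0),r.fun,q.round(2)); P=q[:3]*[1,1,.01]; 
for k in KN: print(k,kpos(P,k).round(1),"bar deg",np.degrees(q[2+k]).round(1))
np.save("q.npy",q)
E
python3 run.py
```

```text
[ 5.79342347e+02 -6.48203269e+01 -2.98209054e-01] [ 0.1 -0.3  0.2 -0.1 -0.6  0.3  0.3  0.1]
695.0243137254903 584.5898039215687 [579.84 -64.02 -30.51   1.19   2.65   1.5    2.01   0.91  -1.45]
1 [539.3  13.7] bar deg 68.3
2 [657.6 -23.5] bar deg 151.7
3 [ 620.4 -141.8] bar deg 85.7
4 [ 502.1 -104.5] bar deg 115.2
```

```bash
cat > ov.py <<'E'
from vis import *
from bench import env
import sys
q=np.load("q.npy"); P=q[:3]*[1,1,.01]; out=[]
for n,o,c0 in(("top",np.zeros(2),(285,140)),("side",q[7:9],(260,165))):
    d=env.get_image(n); im=cv2.resize(cv2.convertScaleAbs(d["color"][c0[1]:c0[1]+130,c0[0]:c0[0]+130],alpha=2,beta=30),(390,390),interpolation=cv2.INTER_CUBIC)
    for k in KN:
        a=q[2+k]; Rz=np.array([[np.cos(a),-np.sin(a),0],[np.sin(a),np.cos(a),0],[0,0,1]])
        top=BX[[1,3,7,5]]@Rz.T+[*kpos(P,k),0]
        for pts,col in((top,(0,0,255)),(CY[1::2]+[*kpos(P,k),0],(0,200,0))):
            uv=((proj(d,pts)+o-c0+.5)*3*8).round().astype(np.int32); cv2.polylines(im,[uv],True,col,1,cv2.LINE_AA,3)
    out.append(im)
cv2.imwrite(sys.argv[1],np.hstack(out))
E
python3 ov.py pics/ov1.png
```

```text
(no output)
```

View pics/ov1.png

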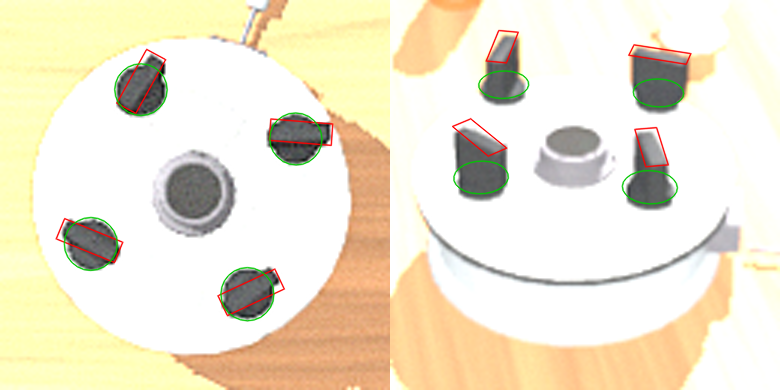

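The overlay shows the top-view fit matching all four knobs. The side outlines sit ~2 px high, but the bar directions agree. Now I move above knob 1.

Request:
{"api": "step_arm", "payload": {
  "rows": [
    [[0,0,0,0,0,-0.0515],[0,0,0,0,0,-0.0515],[0,0,0,0,0,-0.0515],[0,0,0,0,0,-0.0515],[0,0,0,0,0,-0.0515],[0,0,0,0,0,-0.0515]]
  ],
  "claw": 0
}}

```text
time_s: 1.05
ee_pos: [148.5, -658.5, 248.2]
eef_rot: [-0.0, 0.826, 0.564, 0.0]
contact_force: [-0.3, -0.8, -0.8]
gripper_width: 42.8
finger_force: 0.0
```

Request:
{"api": "step_arm", "payload": {
  "rows": [
    [[0.4,0.06,0.03,0,0,0],[0.4,0.06,0.03,0,0,0],[0.4,0.06,0.03,0,0,0],[0.4,0.06,0.03,0,0,0],[0.4,0.06,0.03,0,0,0],[0.4,0.06,0.03,0,0,0],[0.4,0.06,0.03,0,0,0],[0.4,0.06,0.03,0,0,0]]
  ]
}}

```text
time_s: 2.05
ee_pos: [344.3, -321.5, 219.5]
eef_rot: [0.0, 0.828, 0.561, 0.0]
contact_force: [0.1, 0.6, 0.9]
gripper_width: 43.0
finger_force: 0.0
```

Request:
{"api": "step_arm", "payload": {
  "rows": [
    [[0.4,0.06,0.03,0,0,0],[0.4,0.06,0.03,0,0,0],[0.4,0.06,0.03,0,0,0],[0.4,0.06,0.03,0,0,0],[0.4,0.06,0.03,0,0,0],[0.4,0.06,0.03,0,0,0],[0.4,0.06,0.03,0,0,0],[0,0,0,0,0,0]]
  ]
}}

```text
time_s: 3.05
ee_pos: [515.5, -26.9, 193.8]
eef_rot: [-0.0, 0.827, 0.563, -0.0]
contact_force: [-0.3, -0.2, -0.6]
gripper_width: 42.7
finger_force: 0.0
```

```bash
cat > go.py <<'E'
from vis import *
from bench import env
import sys
q=np.load("q.npy"); P=q[:3]*[1,1,.01]
s=env.sense(); e=s["ee_pos"]; w=s["eef_rot"]; M=R.from_quat([*w[1:],w[0]]).as_matrix()
psi=np.degrees(np.arctan2(M[1,0],M[0,0]))
print("t",round(s["time_s"],2),"ee",e.round(1),"psi",psi.round(2),"j",s["joint_pos"].round(2),"F",s["contact_force"].round(1),"T",s["ft_torque"].round(3),"w",round(s["gripper_width"],1),"f",s["finger_force"])
if len(sys.argv)>1:
    k=int(sys.argv[1]); z=float(sys.argv[2]); b=float(sys.argv[3]) if len(sys.argv)>3 else np.degrees(q[2+k])
    d=np.array([*kpos(P,k),z])-e
    dp=(psi-b+90)%180-90
    print("now-axes shift/120",(M.T@d/120).round(3),"turn z/180 (cw+)",round(dp/180,4),"deg",round(dp,1))
    b2=np.radians(psi-dp); M2=np.array([[np.cos(b2),np.sin(b2),0],[np.sin(b2),-np.cos(b2),0],[0,0,-1]])
    print("after-turn shift/120",(M2.T@d/120).round(3))
E
python3 go.py 1 135
```

```text
t 3.05 ee [515.5 -26.9 193.8] psi 68.52 j [-0.1  -0.22  1.85  0.    1.51  0.27] F [-0.3 -0.2 -0.6] T [-0.008  0.029  0.01 ] w 42.7 f 0.0
now-axes shift/120 [0.388 0.061 0.49 ] turn z/180 (cw+) 0.0014 deg 0.3
after-turn shift/120 [0.388 0.059 0.49 ]
```

Request:
{"api": "step_arm", "payload": {
  "rows": [
    [[0.388,0.06,0,0,0,0],[0,0,0.25,0,0,0],[0,0,0.24,0,0,0],[0,0,0,0,0,0]]
  ]
}}

```text
time_s: 3.55
ee_pos: [537.5, 10.8, 133.8]
eef_rot: [-0.001, 0.828, 0.561, -0.001]
contact_force: [0.6, 0.4, -0.6]
gripper_width: 43.1
finger_force: 0.0
```

```bash
python3 go.py 1 135
```

```text
t 3.55 ee [537.5  10.8 133.8] psi 68.3 j [-0.03 -0.13  1.87 -0.    1.4   0.35] F [ 0.6  0.4 -0.6] T [ 0.038 -0.022  0.024] w 43.1 f 0.0
now-axes shift/120 [ 0.028  0.005 -0.01 ] turn z/180 (cw+) 0.0002 deg 0.0
after-turn shift/120 [ 0.028  0.005 -0.01 ]
```

Request:
{"api": "step_arm", "payload": {
  "rows": [
    [[0,0,0,0,0,0],[0,0,0,0,0,0],[0,0,0,0,0,0],[0,0,0,0,0,0]]
  ],
  "claw": -1
}}

```text
time_s: 4.05
ee_pos: [539.2, 11.1, 137.2]
eef_rot: [0.001, 0.827, 0.562, 0.001]
contact_force: [-1.2, -1.9, 6.7]
gripper_width: 14.9
finger_force: 60.1
```

```bash
python3 go.py 1 135
```

```text
t 4.05 ee [539.2  11.1 137.2] psi 68.32 j [-0.03 -0.13  1.87 -0.    1.4   0.35] F [-1.2 -1.9  6.7] T [-0.286  0.279 -0.035] w 14.9 f 60.10303974151611
now-axes shift/120 [ 0.021 -0.007  0.018] turn z/180 (cw+) 0.0003 deg 0.1
after-turn shift/120 [ 0.021 -0.007  0.018]
```

Request:
{"api": "step_arm", "payload": {
  "rows": [
    [[0,0,0,0,0,0.032],[0,0,0,0,0,0]]
  ]
}}

```text
time_s: 4.3
ee_pos: [539.0, 11.2, 137.2]
eef_rot: [0.001, 0.855, 0.519, 0.001]
contact_force: [-4.1, -1.0, 8.6]
gripper_width: 14.9
finger_force: 60.4
```

```bash
python3 go.py
```

```text
t 4.3 ee [539.   11.2 137.2] psi 62.47 j [-0.03 -0.13  1.87 -0.    1.4   0.45] F [-4.1 -1.   8.6] T [-0.115  0.806 -0.014] w 14.9 f 60.42126953601837
```

Request:
{"api": "step_arm", "payload": {
  "rows": [
    [[0,0,0,0,0,0.032],[0,0,0,0,0,0]]
  ]
}}

```text
time_s: 4.55
ee_pos: [538.8, 11.3, 137.2]
eef_rot: [0.0, 0.88, 0.475, 0.0]
contact_force: [-7.1, -0.3, 10.6]
gripper_width: 15.0
finger_force: 60.6
```

```bash
python3 go.py
```

```text
t 4.55 ee [538.8  11.3 137.2] psi 56.72 j [-0.03 -0.13  1.87  0.    1.4   0.55] F [-7.1 -0.3 10.6] T [0.1   1.187 0.002] w 15.0 f 60.569010972976685
```

Request:
{"api": "step_arm", "payload": {
  "rows": [
    [[0,0,0,0,0,0.032],[0,0,0,0,0,0]]
  ]
}}

```text
time_s: 4.8
ee_pos: [538.6, 11.5, 137.2]
eef_rot: [-0.0, 0.903, 0.43, 0.0]
contact_force: [-8.4, 1.7, 11.2]
gripper_width: 14.9
finger_force: 60.7
```

```bash
python3 go.py
```

```text
t 4.8 ee [538.6  11.5 137.2] psi 50.96 j [-0.03 -0.13  1.87  0.    1.4   0.65] F [-8.4  1.7 11.2] T [ 0.306  1.619 -0.04 ] w 14.9 f 60.70659577846527
```

Request:
{"api": "step_arm", "payload": {
  "rows": [
    [[0,-0.01,-0.012,0,0,0.032],[0,0,0,0,0,0]]
  ]
}}

```text
time_s: 5.05
ee_pos: [538.0, 11.9, 137.4]
eef_rot: [0.0, 0.923, 0.385, 0.0]
contact_force: [3.2, -2.7, -3.6]
gripper_width: 15.2
finger_force: 60.0
```

```bash
python3 go.py
```

```text
t 5.05 ee [538.   11.9 137.4] psi 45.25 j [-0.03 -0.13  1.87 -0.    1.4   0.76] F [ 3.2 -2.7 -3.6] T [-0.364 -0.531  0.14 ] w 15.2 f 59.99641478061676
```

Request:
{"api": "step_arm", "payload": {
  "rows": [
    [[0,-0.003,0,0,0,0.032],[0,0,0,0,0,0]]
  ]
}}

```text
time_s: 5.3
ee_pos: [537.7, 12.1, 137.4]
eef_rot: [0.0, 0.941, 0.339, 0.0]
contact_force: [2.1, -3.1, -2.2]
gripper_width: 14.9
finger_force: 60.0
```

```bash
python3 go.py
```

```text
t 5.3 ee [537.7  12.1 137.4] psi 39.6 j [-0.02 -0.13  1.87 -0.    1.4   0.86] F [ 2.1 -3.1 -2.2] T [-0.537 -0.657  0.171] w 14.9 f 60.03351151943207
```

Request:
{"api": "step_arm", "payload": {
  "rows": [
    [[0,-0.003,0,0,0,0.032],[0,0,0,0,0,0]]
  ]
}}

```text
time_s: 5.55
ee_pos: [537.5, 12.4, 137.3]
eef_rot: [0.0, 0.956, 0.292, 0.0]
contact_force: [3.0, -4.6, -0.4]
gripper_width: 15.1
finger_force: 60.2
```

```bash
python3 go.py
```

```text
t 5.55 ee [537.5  12.4 137.3] psi 33.93 j [-0.02 -0.13  1.87 -0.    1.4   0.95] F [ 3.  -4.6 -0.4] T [-0.644 -0.726  0.159] w 15.1 f 60.19558489322662
```

Knob 1 bit at psi ~49°, with torque jumping to ~0.16. I turn on to ~24.5°, then release and lift.

Request:
{"api": "step_arm", "payload": {
  "rows": [
    [[0,-0.003,0,0,0,0.026],[0,-0.002,0,0,0,0.026],[0,0,0,0,0,0]]
  ]
}}

```text
time_s: 5.92
ee_pos: [537.2, 12.9, 137.4]
eef_rot: [0.0, 0.977, 0.213, 0.0]
contact_force: [4.5, -3.0, -0.5]
gripper_width: 15.1
finger_force: 60.2
```

```bash
python3 go.py
```

```text
t 5.92 ee [537.2  12.9 137.4] psi 24.6 j [-0.02 -0.13  1.87 -0.    1.4   1.12] F [ 4.5 -3.  -0.5] T [-0.688 -0.771  0.148] w 15.1 f 60.22699177265167
```

Request:
{"api": "step_arm", "payload": {
  "rows": [
    [[0,0,0,0,0,0],[0,0,0,0,0,0],[0,0,0,0,0,0],[0,0,-0.25,0,0,0],[0,0,-0.25,0,0,0],[0,0,0,0,0,0]]
  ],
  "claw": 0
}}

```text
time_s: 6.68
ee_pos: [537.6, 13.2, 199.4]
eef_rot: [0.0, 0.977, 0.212, 0.002]
contact_force: [0.2, 0.6, -1.0]
gripper_width: 42.7
finger_force: 0.0
```

```bash
python3 go.py 3 185
```

```text
t 6.67 ee [537.6  13.2 199.4] psi 24.45 j [-0.02 -0.17  1.8   0.    1.51  1.12] F [ 0.2  0.6 -1. ] T [ 0.013  0.016 -0.02 ] w 42.7 f 0.0
now-axes shift/120 [0.093 1.461 0.122] turn z/180 (cw+) -0.3403 deg -61.3
after-turn shift/120 [-1.236  0.784  0.12 ]
```

Request:
{"api": "step_arm", "payload": {
  "rows": [
    [[0,0,0,0,0,-0.0567],[0,0,0,0,0,-0.0567],[0,0,0,0,0,-0.0567],[0,0,0,0,0,-0.0567],[0,0,0,0,0,-0.0567],[0,0,0,0,0,-0.0567]]
  ]
}}

```text
time_s: 7.42
ee_pos: [536.6, 13.2, 196.0]
eef_rot: [-0.0, 0.731, 0.682, -0.0]
contact_force: [-0.0, 0.2, -0.8]
gripper_width: 42.7
finger_force: 0.0
```

Request:
{"api": "step_arm", "payload": {
  "rows": [
    [[-0.307,0.198,0.03,0,0,0],[-0.307,0.198,0.03,0,0,0],[-0.307,0.198,0.03,0,0,0],[-0.307,0.198,0.03,0,0,0],[0,0,0,0,0,0],[0,0,0,0,0,0]]
  ]
}}

```text
time_s: 8.18
ee_pos: [620.1, -140.6, 181.7]
eef_rot: [-0.001, 0.733, 0.68, -0.0]
contact_force: [0.4, 0.1, 0.2]
gripper_width: 42.7
finger_force: 0.0
```

```bash
sed -i 's/^q=np.load("q.npy"); P=.*/q=np.load("q.npy"); P=q[:3]*[1,1,.01]+[1,.7,0]/' go.py; python3 go.py 3 136
```

```text
t 8.18 ee [ 620.1 -140.6  181.7] psi 85.65 j [-0.26  0.06  1.61  0.    1.47 -0.19] F [0.4 0.1 0.2] T [-0.047 -0.005 -0.078] w 42.7 f 0.0
now-axes shift/120 [-0.003  0.012  0.381] turn z/180 (cw+) -0.0003 deg -0.1
after-turn shift/120 [-0.003  0.011  0.381]
```

Request:
{"api": "step_arm", "payload": {
  "rows": [
    [[-0.002,0.012,0.19,0,0,0],[0,0,0.19,0,0,0],[0,0,0,0,0,0]]
  ]
}}

```text
time_s: 8.55
ee_pos: [620.6, -140.6, 133.8]
eef_rot: [-0.002, 0.733, 0.68, -0.001]
contact_force: [0.7, -0.4, 0.7]
gripper_width: 42.5
finger_force: 0.0
```

Request:
{"api": "step_arm", "payload": {
  "rows": [
    [[0,0,0,0,0,0],[0,0,0,0,0,0],[0,0,0,0,0,0],[0,0,0,0,0,0]]
  ],
  "claw": -1
}}

```text
time_s: 9.05
ee_pos: [622.2, -141.4, 137.8]
eef_rot: [0.0, 0.733, 0.68, 0.0]
contact_force: [-0.6, 1.7, 6.2]
gripper_width: 14.8
finger_force: 60.2
```

```bash
python3 go.py 3 136
```

```text
t 9.05 ee [ 622.2 -141.4  137.8] psi 85.64 j [-0.26  0.09  1.65  0.    1.4  -0.19] F [-0.6  1.7  6.2] T [0.296 0.086 0.015] w 14.8 f 60.158936977386475
now-axes shift/120 [ 0.002 -0.007  0.015] turn z/180 (cw+) -0.0003 deg -0.1
after-turn shift/120 [ 0.002 -0.007  0.015]
```

Request:
{"api": "step_arm", "payload": {
  "rows": [
    [[0,0,0,0,0,0.032],[0,0,0,0,0,0]]
  ]
}}

```text
time_s: 9.3
ee_pos: [622.1, -141.4, 137.8]
eef_rot: [0.0, 0.767, 0.641, 0.0]
contact_force: [-1.4, 1.6, 5.9]
gripper_width: 14.7
finger_force: 60.3
```

```bash
python3 go.py
```

```text
t 9.3 ee [ 622.1 -141.4  137.8] psi 79.79 j [-0.26  0.09  1.65  0.    1.4  -0.09] F [-1.4  1.6  5.9] T [0.368 0.149 0.039] w 14.7 f 60.3364098072052
```

Request:
{"api": "step_arm", "payload": {
  "rows": [
    [[0,0,0,0,0,0.032],[0,0,0,0,0,0]]
  ]
}}

```text
time_s: 9.55
ee_pos: [622.1, -141.3, 137.7]
eef_rot: [0.0, 0.798, 0.602, 0.0]
contact_force: [-0.6, 1.6, 6.0]
gripper_width: 14.8
finger_force: 60.4
```

```bash
python3 go.py
```

```text
t 9.55 ee [ 622.1 -141.3  137.7] psi 74.03 j [-0.26  0.09  1.65  0.    1.4   0.02] F [-0.6  1.6  6. ] T [ 0.296  0.211 -0.03 ] w 14.8 f 60.43649196624756
```

Request:
{"api": "step_arm", "payload": {
  "rows": [
    [[0,0,-0.005,0,0,0.032],[0,0,0,0,0,0]]
  ]
}}

```text
time_s: 9.8
ee_pos: [622.0, -141.3, 137.8]
eef_rot: [0.0, 0.827, 0.562, 0.0]
contact_force: [1.3, 1.7, 2.5]
gripper_width: 15.0
finger_force: 59.8
```

```bash
python3 go.py
```

```text
t 9.8 ee [ 622.  -141.3  137.8] psi 68.39 j [-0.26  0.09  1.65  0.    1.4   0.11] F [1.3 1.7 2.5] T [ 0.19  -0.115 -0.082] w 15.0 f 59.836485385894775
```

Request:
{"api": "step_arm", "payload": {
  "rows": [
    [[0,0,0,0,0,0.032],[0,0,0,0,0,0]]
  ]
}}

```text
time_s: 10.05
ee_pos: [622.0, -141.3, 137.8]
eef_rot: [0.0, 0.854, 0.521, 0.0]
contact_force: [1.5, 2.7, 3.0]
gripper_width: 14.9
finger_force: 60.0
```

```bash
python3 go.py
```

```text
t 10.05 ee [ 622.  -141.3  137.8] psi 62.74 j [-0.26  0.09  1.65  0.    1.4   0.21] F [1.5 2.7 3. ] T [ 0.253 -0.053  0.165] w 14.9 f 59.9950110912323
```

Request:
{"api": "step_arm", "payload": {
  "rows": [
    [[0,0,0,0,0,0.032],[0,0,0,0,0,0]]
  ]
}}

```text
time_s: 10.3
ee_pos: [622.0, -141.3, 137.7]
eef_rot: [0.0, 0.879, 0.478, 0.0]
contact_force: [0.2, 1.4, 5.1]
gripper_width: 15.2
finger_force: 60.1
```

```bash
python3 go.py
```

```text
t 10.3 ee [ 622.  -141.3  137.7] psi 57.05 j [-0.26  0.09  1.65  0.    1.4   0.31] F [0.2 1.4 5.1] T [ 0.326 -0.05   0.137] w 15.2 f 60.102251172065735
```

Request:
{"api": "step_arm", "payload": {
  "rows": [
    [[0,0,-0.003,0,0,0.043],[0,0,0,0,0,0.043],[0,0,0,0,0,0]]
  ]
}}

```text
time_s: 10.68
ee_pos: [621.9, -141.3, 137.8]
eef_rot: [-0.0, 0.935, 0.355, 0.0]
contact_force: [0.9, 2.3, 0.9]
gripper_width: 14.9
finger_force: 59.8
```

```bash
python3 go.py
```

```text
t 10.68 ee [ 621.9 -141.3  137.8] psi 41.61 j [-0.26  0.09  1.65  0.    1.4   0.58] F [0.9 2.3 0.9] T [ 0.337 -0.182  0.111] w 14.9 f 59.81001555919647
```

Request:
{"api": "step_arm", "payload": {
  "rows": [
    [[0,0,0,0,0,0],[0,0,0,0,0,0],[0,0,0,0,0,0],[0,0,-0.25,0,0,0],[0,0,-0.25,0,0,0],[0,0,0,0,0,0]]
  ],
  "claw": 0
}}

```text
time_s: 11.42
ee_pos: [622.6, -141.6, 200.6]
eef_rot: [0.001, 0.935, 0.354, 0.002]
contact_force: [0.5, -0.3, 0.2]
gripper_width: 42.8
finger_force: 0.0
```

```bash
python3 go.py 2 185
```

```text
t 11.43 ee [ 622.6 -141.6  200.6] psi 41.41 j [-0.26  0.05  1.59 -0.    1.5   0.58] F [ 0.5 -0.3  0.2] T [-0.005 -0.039  0.013] w 42.8 f 0.0
now-axes shift/120 [ 0.879 -0.545  0.13 ] turn z/180 (cw+) 0.3874 deg 69.7
after-turn shift/120 [-0.206 -1.014  0.13 ]
```

Request:
{"api": "step_arm", "payload": {
  "rows": [
    [[0,0,0,0,0,-0.0557],[0,0,0,0,0,-0.0557],[0,0,0,0,0,-0.0557],[0,0,0,0,0,-0.0557],[0,0,0,0,0,-0.0557],[0,0,0,0,0,-0.0557]]
  ]
}}

```text
time_s: 12.18
ee_pos: [621.6, -141.3, 196.8]
eef_rot: [-0.001, 0.63, 0.777, -0.0]
contact_force: [-0.3, -0.3, -0.5]
gripper_width: 42.5
finger_force: 0.0
```

Request:
{"api": "step_arm", "payload": {
  "rows": [
    [[0,0,0,0,0,-0.0557],[0,0,0,0,0,-0.0557],[0,0,0,0,0,-0.0557],[0,0,0,0,0,-0.0557],[0,0,0,0,0,-0.0557]]
  ]
}}

```text
time_s: 12.8
ee_pos: [621.6, -141.3, 196.8]
eef_rot: [-0.001, 0.242, 0.97, 0.0]
contact_force: [-0.2, 0.3, 0.1]
gripper_width: 42.7
finger_force: 0.0
```

Request:
{"api": "step_arm", "payload": {
  "rows": [
    [[0.069,0.338,0.043,0,0,0],[0.069,0.338,0.043,0,0,0],[0.068,0.338,0.043,0,0,0],[0,0,0,0,0,0],[0,0,0,0,0,0]]
  ]
}}

```text
time_s: 13.42
ee_pos: [657.7, -22.8, 181.8]
eef_rot: [-0.0, 0.245, 0.97, -0.0]
contact_force: [-0.6, -0.6, 0.2]
gripper_width: 42.6
finger_force: 0.0
```

```bash
python3 go.py 2 137
```

```text
t 13.43 ee [657.7 -22.8 181.8] psi 151.69 j [-0.07  0.1   1.56 -0.    1.48 -1.15] F [-0.6 -0.6  0.2] T [ 0.013 -0.02   0.021] w 42.6 f 0.0
now-axes shift/120 [-0.007  0.004  0.373] turn z/180 (cw+) 0.0 deg 0.0
after-turn shift/120 [-0.007  0.004  0.373]
```

Request:
{"api": "step_arm", "payload": {
  "rows": [
    [[-0.007,0.004,0.185,0,0,0],[0,0,0.18,0,0,0],[0,0,0,0,0,0]]
  ]
}}

```text
time_s: 13.8
ee_pos: [657.7, -22.9, 135.5]
eef_rot: [-0.002, 0.245, 0.969, -0.0]
contact_force: [0.1, -0.4, 0.1]
gripper_width: 42.8
finger_force: 0.0
```

Request:
{"api": "step_arm", "payload": {
  "rows": [
    [[0,0,0,0,0,0],[0,0,0,0,0,0],[0,0,0,0,0,0],[0,0,0,0,0,0]]
  ],
  "claw": -1
}}

```text
time_s: 14.3
ee_pos: [659.1, -22.5, 139.4]
eef_rot: [0.001, 0.245, 0.97, 0.0]
contact_force: [-0.8, -1.5, 4.7]
gripper_width: 14.8
finger_force: 60.0
```

```bash
python3 go.py 2 137
```

```text
t 14.3 ee [659.1 -22.5 139.4] psi 151.65 j [-0.07  0.13  1.6  -0.    1.41 -1.15] F [-0.8 -1.5  4.7] T [-0.211  0.066 -0.008] w 14.8 f 60.02245366573334
now-axes shift/120 [ 0.003 -0.004  0.02 ] turn z/180 (cw+) -0.0002 deg -0.0
after-turn shift/120 [ 0.003 -0.004  0.02 ]
```

Request:
{"api": "step_arm", "payload": {
  "rows": [
    [[0,0,0,0,0,0.032],[0,0,0,0,0,0]]
  ]
}}

```text
time_s: 14.55
ee_pos: [659.1, -22.6, 139.4]
eef_rot: [0.001, 0.294, 0.956, 0.0]
contact_force: [-0.4, -2.1, 4.7]
gripper_width: 15.1
finger_force: 60.2
```

```bash
python3 go.py
```

```text
t 14.55 ee [659.1 -22.6 139.4] psi 145.8 j [-0.07  0.13  1.6  -0.    1.41 -1.05] F [-0.4 -2.1  4.7] T [-0.319  0.069 -0.062] w 15.1 f 60.20308256149292
```

Request:
{"api": "step_arm", "payload": {
  "rows": [
    [[0,0,0,0,0,0.032],[0,0,0,0,0,0]]
  ]
}}

```text
time_s: 14.8
ee_pos: [659.1, -22.6, 139.4]
eef_rot: [0.001, 0.342, 0.94, 0.0]
contact_force: [0.6, -1.0, 4.7]
gripper_width: 14.7
finger_force: 60.2
```

```bash
python3 go.py
```

```text
t 14.8 ee [659.1 -22.6 139.4] psi 140.04 j [-0.07  0.13  1.6  -0.    1.41 -0.95] F [ 0.6 -1.   4.7] T [-0.257  0.081 -0.01 ] w 14.7 f 60.21000802516937
```

Request:
{"api": "step_arm", "payload": {
  "rows": [
    [[0,0,-0.003,0,0,0.032],[0,0,0,0,0,0]]
  ]
}}

```text
time_s: 15.05
ee_pos: [659.1, -22.6, 139.4]
eef_rot: [0.0, 0.388, 0.922, 0.0]
contact_force: [0.8, -1.3, 4.6]
gripper_width: 14.6
finger_force: 59.9
```

```bash
python3 go.py
```

```text
t 15.05 ee [659.1 -22.6 139.4] psi 134.39 j [-0.07  0.13  1.6  -0.    1.41 -0.85] F [ 0.8 -1.3  4.6] T [-0.379 -0.116  0.03 ] w 14.6 f 59.86142098903656
```

Request:
{"api": "step_arm", "payload": {
  "rows": [
    [[0,0,0,0,0,0.032],[0,0,0,0,0,0]]
  ]
}}

```text
time_s: 15.3
ee_pos: [659.1, -22.6, 139.4]
eef_rot: [0.0, 0.433, 0.902, 0.0]
contact_force: [1.0, -1.7, 4.6]
gripper_width: 14.8
finger_force: 60.1
```

```bash
python3 go.py
```

```text
t 15.3 ee [659.1 -22.6 139.4] psi 128.74 j [-0.07  0.13  1.6  -0.    1.41 -0.75] F [ 1.  -1.7  4.6] T [-0.459 -0.081 -0.019] w 14.8 f 60.056578516960144
```

Request:
{"api": "step_arm", "payload": {
  "rows": [
    [[0,0,0,0,0,0.032],[0,0,0,0,0,0]]
  ]
}}

```text
time_s: 15.55
ee_pos: [659.1, -22.6, 139.4]
eef_rot: [0.0, 0.477, 0.879, 0.0]
contact_force: [0.9, -1.4, 4.7]
gripper_width: 15.1
finger_force: 60.2
```

```bash
python3 go.py
```

```text
t 15.55 ee [659.1 -22.6 139.4] psi 123.0 j [-0.07  0.13  1.6  -0.    1.41 -0.65] F [ 0.9 -1.4  4.7] T [-0.481 -0.134 -0.013] w 15.1 f 60.17495512962341
```

Request:
{"api": "step_arm", "payload": {
  "rows": [
    [[0,0,0,0,0,0.032],[0,0,0,0,0,0]]
  ]
}}

```text
time_s: 15.8
ee_pos: [659.0, -22.6, 139.4]
eef_rot: [0.0, 0.521, 0.854, 0.0]
contact_force: [0.6, -1.4, 5.8]
gripper_width: 14.6
finger_force: 60.2
```

```bash
python3 go.py
```

```text
t 15.8 ee [659.  -22.6 139.4] psi 117.24 j [-0.07  0.13  1.6  -0.    1.41 -0.55] F [ 0.6 -1.4  5.8] T [-0.446 -0.046  0.026] w 14.6 f 60.192630887031555
```

Request:
{"api": "step_arm", "payload": {
  "rows": [
    [[0,0,0,0,0,0.032],[0,0,0,0,0,0]]
  ]
}}

```text
time_s: 16.05
ee_pos: [659.0, -22.6, 139.4]
eef_rot: [0.0, 0.563, 0.827, 0.0]
contact_force: [-0.6, -2.1, 5.0]
gripper_width: 14.8
finger_force: 60.2
```

```bash
python3 go.py
```

```text
t 16.05 ee [659.  -22.6 139.4] psi 111.48 j [-0.07  0.13  1.6  -0.    1.41 -0.45] F [-0.6 -2.1  5. ] T [-0.516 -0.058  0.177] w 14.8 f 60.21639704704285
```

Request:
{"api": "step_arm", "payload": {
  "rows": [
    [[0,0,0,0,0,0.032],[0,0,0,0,0,0]]
  ]
}}

```text
time_s: 16.3
ee_pos: [659.0, -22.7, 139.4]
eef_rot: [0.0, 0.604, 0.797, 0.0]
contact_force: [0.4, -2.4, 5.6]
gripper_width: 14.9
finger_force: 60.2
```

```bash
python3 go.py
```

```text
t 16.3 ee [659.  -22.7 139.4] psi 105.72 j [-0.07  0.13  1.6  -0.    1.41 -0.35] F [ 0.4 -2.4  5.6] T [-0.507 -0.037  0.189] w 14.9 f 60.179622173309326
```

Request:
{"api": "step_arm", "payload": {
  "rows": [
    [[0,0,-0.003,0,0,0.042],[0,0,0,0,0,0.042],[0,0,0,0,0,0]]
  ]
}}

```text
time_s: 16.68
ee_pos: [658.9, -22.6, 139.4]
eef_rot: [0.0, 0.703, 0.711, -0.0]
contact_force: [1.4, -3.3, 3.6]
gripper_width: 15.2
finger_force: 59.9
```

```bash
python3 go.py
```

```text
t 16.68 ee [658.9 -22.6 139.4] psi 90.67 j [-0.07  0.13  1.6  -0.    1.41 -0.08] F [ 1.4 -3.3  3.6] T [-0.611 -0.173  0.17 ] w 15.2 f 59.88816976547241
```

Request:
{"api": "step_arm", "payload": {
  "rows": [
    [[0,0,0,0,0,0],[0,0,0,0,0,0],[0,0,0,0,0,0],[0,0,-0.25,0,0,0],[0,0,-0.25,0,0,0],[0,0,0,0,0,0]]
  ],
  "claw": 0
}}

```text
time_s: 17.42
ee_pos: [659.7, -22.5, 202.1]
eef_rot: [0.001, 0.704, 0.71, 0.001]
contact_force: [-0.3, -0.4, -0.8]
gripper_width: 42.7
finger_force: 0.0
```

```bash
python3 go.py 4 185 118
```

```text
t 17.43 ee [659.7 -22.5 202.1] psi 90.5 j [-0.07  0.1   1.54  0.    1.5  -0.08] F [-0.3 -0.4 -0.8] T [-0.01  -0.02  -0.006] w 42.7 f 0.0
now-axes shift/120 [-0.667 -1.311  0.137] turn z/180 (cw+) -0.1528 deg -27.5
after-turn shift/120 [ 0.014 -1.47   0.142]
```

Request:
{"api": "step_arm", "payload": {
  "rows": [
    [[0,0,0,0,0,-0.051],[0,0,0,0,0,-0.051],[0,0,0,0,0,-0.051],[0.003,-0.367,0.035,0,0,0],[0.003,-0.367,0.035,0,0,0],[0.003,-0.367,0.035,0,0,0],[0.003,-0.367,0.035,0,0,0],[0,0,0,0,0,0]]
  ]
}}

```text
time_s: 18.42
ee_pos: [500.7, -104.7, 181.7]
eef_rot: [-0.0, 0.516, 0.857, -0.0]
contact_force: [-0.1, -0.4, 0.5]
gripper_width: 42.5
finger_force: 0.0
```

```bash
python3 go.py 4 137 118
```

```text
t 18.43 ee [ 500.7 -104.7  181.7] psi 117.92 j [-0.26 -0.22  1.87 -0.    1.49 -0.74] F [-0.1 -0.4  0.5] T [-0.044  0.055  0.049] w 42.5 f 0.0
now-axes shift/120 [-0.003  0.021  0.373] turn z/180 (cw+) -0.0004 deg -0.1
after-turn shift/120 [-0.003  0.021  0.373]
```

Request:
{"api": "step_arm", "payload": {
  "rows": [
    [[-0.003,0.021,0.185,0,0,0],[0,0,0.18,0,0,0],[0,0,0,0,0,0]]
  ]
}}

```text
time_s: 18.8
ee_pos: [504.7, -102.5, 136.8]
eef_rot: [-0.002, 0.515, 0.857, -0.0]
contact_force: [0.3, 1.2, -0.1]
gripper_width: 42.7
finger_force: 0.0
```

Request:
{"api": "step_arm", "payload": {
  "rows": [
    [[0,0,0,0,0,0],[0,0,0,0,0,0],[0,0,0,0,0,0],[0,0,0,0,0,0]]
  ],
  "claw": -1
}}

```text
time_s: 19.3
ee_pos: [504.4, -103.3, 139.8]
eef_rot: [-0.001, 0.515, 0.857, -0.001]
contact_force: [-13.8, -2.2, 7.6]
gripper_width: 15.1
finger_force: 58.4
```

```bash
python3 go.py 4 137
```

```text
t 19.3 ee [ 504.4 -103.3  139.8] psi 117.99 j [-0.25 -0.19  1.91 -0.    1.42 -0.74] F [-13.8  -2.2   7.6] T [-0.314  2.371  0.009] w 15.1 f 58.438305258750916
now-axes shift/120 [ 0.001 -0.012  0.023] turn z/180 (cw+) 0.0155 deg 2.8
after-turn shift/120 [ 0.001 -0.012  0.023]
```

Request:
{"api": "step_arm", "payload": {
  "rows": [
    [[0,0,0,0,0,0.032],[0,0,0,0,0,0]]
  ]
}}

```text
time_s: 19.55
ee_pos: [504.5, -103.3, 139.8]
eef_rot: [-0.0, 0.558, 0.83, -0.001]
contact_force: [-13.3, -2.7, 6.5]
gripper_width: 15.0
finger_force: 58.4
```

```bash
python3 go.py
```

```text
t 19.55 ee [ 504.5 -103.3  139.8] psi 112.14 j [-0.25 -0.19  1.91 -0.    1.42 -0.64] F [-13.3  -2.7   6.5] T [-0.382  2.251  0.027] w 15.0 f 58.411617279052734
```

Request:
{"api": "step_arm", "payload": {
  "rows": [
    [[0,0,0,0,0,0.032],[0,0,0,0,0,0]]
  ]
}}

```text
time_s: 19.8
ee_pos: [504.5, -103.3, 139.8]
eef_rot: [-0.0, 0.599, 0.801, -0.001]
contact_force: [-12.4, -2.3, 6.0]
gripper_width: 15.0
finger_force: 58.4
```

```bash
python3 go.py
```

```text
t 19.8 ee [ 504.5 -103.3  139.8] psi 106.39 j [-0.25 -0.19  1.91 -0.    1.42 -0.54] F [-12.4  -2.3   6. ] T [-0.397  2.097  0.19 ] w 15.0 f 58.435454964637756
```

Request:
{"api": "step_arm", "payload": {
  "rows": [
    [[0,-0.009,-0.004,0,0,0.032],[0,0,0,0,0,0]]
  ]
}}

```text
time_s: 20.05
ee_pos: [504.2, -103.4, 139.9]
eef_rot: [0.0, 0.638, 0.77, 0.0]
contact_force: [-3.3, -0.8, 1.3]
gripper_width: 15.0
finger_force: 59.3
```

```bash
python3 go.py
```

```text
t 20.05 ee [ 504.2 -103.4  139.9] psi 100.74 j [-0.25 -0.19  1.92 -0.    1.41 -0.44] F [-3.3 -0.8  1.3] T [-0.136  0.292  0.143] w 15.0 f 59.281203746795654
```

Request:
{"api": "step_arm", "payload": {
  "rows": [
    [[0,0,0,0,0,0.032],[0,0,0,0,0,0]]
  ]
}}

```text
time_s: 20.3
ee_pos: [504.2, -103.4, 139.9]
eef_rot: [0.0, 0.675, 0.738, 0.0]
contact_force: [-2.4, -1.2, 3.2]
gripper_width: 14.6
finger_force: 59.5
```

```bash
python3 go.py
```

```text
t 20.3 ee [ 504.2 -103.4  139.9] psi 95.09 j [-0.25 -0.19  1.92 -0.    1.41 -0.34] F [-2.4 -1.2  3.2] T [-0.252  0.274  0.136] w 14.6 f 59.53494608402252
```

Request:
{"api": "step_arm", "payload": {
  "rows": [
    [[0,-0.002,0,0,0,0.053],[0,0,0,0,0,0]]
  ]
}}

```text
time_s: 20.55
ee_pos: [504.2, -103.5, 139.9]
eef_rot: [0.001, 0.734, 0.68, 0.0]
contact_force: [0.7, -1.6, 3.9]
gripper_width: 14.9
finger_force: 59.7
```

```bash
python3 go.py
```

```text
t 20.55 ee [ 504.2 -103.5  139.9] psi 85.62 j [-0.25 -0.19  1.92 -0.    1.41 -0.18] F [ 0.7 -1.6  3.9] T [-0.419 -0.331  0.132] w 14.9 f 59.66364562511444
```

Request:
{"api": "step_arm", "payload": {
  "rows": [
    [[0,0,0,0,0,0],[0,0,0,0,0,0],[0,0,0,0,0,0],[0,0,-0.25,0,0,0],[0,0,-0.25,0,0,0],[0,0,0,0,0,0]]
  ],
  "claw": 0
}}

```text
time_s: 21.3
ee_pos: [504.5, -103.5, 201.5]
eef_rot: [0.001, 0.735, 0.679, 0.001]
contact_force: [0.5, -0.5, 0.3]
gripper_width: 42.6
finger_force: 0.0
```

```bash
python3 go.py 1 185 28
```

```text
t 21.3 ee [ 504.5 -103.5  201.5] psi 85.46 j [-0.25 -0.22  1.84  0.    1.52 -0.17] F [ 0.5 -0.5  0.3] T [ 0.007  0.021 -0.07 ] w 42.6 f 0.0
now-axes shift/120 [1.004 0.219 0.138] turn z/180 (cw+) 0.3192 deg 57.5
after-turn shift/120 [ 0.725 -0.728  0.138]
```

First pass is done. Second pass starts with knob 1.

Request:
{"api": "step_arm", "payload": {
  "rows": [
    [[0,0,0,0,0,0.0532],[0,0,0,0,0,0.0532],[0,0,0,0,0,0.0532],[0,0,0,0,0,0.0532],[0,0,0,0,0,0.0532],[0,0,0,0,0,0.0532]]
  ]
}}

```text
time_s: 22.05
ee_pos: [503.5, -103.3, 198.2]
eef_rot: [-0.0, 0.971, 0.239, -0.001]
contact_force: [-0.6, -0.2, -0.4]
gripper_width: 43.0
finger_force: 0.0
```

Request:
{"api": "step_arm", "payload": {
  "rows": [
    [[0.242,-0.243,0.046,0,0,0],[0.242,-0.243,0.046,0,0,0],[0.242,-0.243,0.046,0,0,0],[0,0,0,0,0,0],[0,0,0,0,0,0]]
  ]
}}

```text
time_s: 22.68
ee_pos: [539.4, 14.6, 182.0]
eef_rot: [-0.0, 0.97, 0.242, -0.0]
contact_force: [-0.5, -1.0, 0.1]
gripper_width: 42.6
finger_force: 0.0
```

```bash
python3 go.py 1 137 28
```

```text
t 22.68 ee [539.4  14.6 182. ] psi 28.0 j [-0.02 -0.16  1.82 -0.    1.48  1.06] F [-0.5 -1.   0.1] T [ 0.018  0.034 -0.035] w 42.6 f 0.0
now-axes shift/120 [0.006 0.004 0.375] turn z/180 (cw+) -0.0 deg -0.0
after-turn shift/120 [0.006 0.004 0.375]
```

Request:
{"api": "step_arm", "payload": {
  "rows": [
    [[0.006,0.004,0.185,0,0,0],[0,0,0.18,0,0,0],[0,0,0,0,0,0]]
  ]
}}

```text
time_s: 23.05
ee_pos: [539.6, 14.1, 136.9]
eef_rot: [-0.0, 0.97, 0.241, -0.001]
contact_force: [-0.6, -0.7, 0.3]
gripper_width: 43.0
finger_force: 0.0
```

Request:
{"api": "step_arm", "payload": {
  "rows": [
    [[0,0,0,0,0,0],[0,0,0,0,0,0],[0,0,0,0,0,0],[0,0,0,0,0,0]]
  ],
  "claw": -1
}}

```text
time_s: 23.55
ee_pos: [540.9, 14.5, 139.8]
eef_rot: [0.0, 0.97, 0.242, 0.001]
contact_force: [-1.2, -2.1, 6.2]
gripper_width: 14.9
finger_force: 59.9
```

```bash
python3 go.py 1 137 28
```

```text
t 23.55 ee [540.9  14.5 139.8] psi 27.96 j [-0.02 -0.13  1.86 -0.    1.41  1.06] F [-1.2 -2.1  6.2] T [-0.354  0.264 -0.043] w 14.9 f 59.8633736371994
now-axes shift/120 [-0.005 -0.002  0.024] turn z/180 (cw+) -0.0002 deg -0.0
after-turn shift/120 [-0.005 -0.002  0.024]
```

Request:
{"api": "step_arm", "payload": {
  "rows": [
    [[0,0,-0.003,0,0,0.0445],[0,0,0,0,0,0.0445],[0,0,0,0,0,0]]
  ]
}}

```text
time_s: 23.92
ee_pos: [540.9, 14.5, 139.9]
eef_rot: [0.0, 0.995, 0.104, 0.001]
contact_force: [0.6, -3.7, 4.9]
gripper_width: 14.6
finger_force: 59.8
```

```bash
python3 go.py 1 137 -4
```

```text
t 23.93 ee [540.9  14.5 139.9] psi 11.98 j [-0.02 -0.13  1.86 -0.    1.41  1.34] F [ 0.6 -3.7  4.9] T [-0.645 -0.196  0.171] w 14.6 f 59.781076312065125
now-axes shift/120 [-0.005 -0.001  0.024] turn z/180 (cw+) 0.0888 deg 16.0
after-turn shift/120 [-0.005  0.001  0.024]
```

Request:
{"api": "step_arm", "payload": {
  "rows": [
    [[0,0,-0.003,0,0,0.0445],[0,0,0,0,0,0.0445],[0,0,0,0,0,0]]
  ]
}}

```text
time_s: 24.3
ee_pos: [540.9, 14.4, 139.9]
eef_rot: [0.0, 0.999, -0.034, 0.001]
contact_force: [2.0, -4.0, 3.2]
gripper_width: 15.0
finger_force: 59.4
```

```bash
python3 go.py
```

```text
t 24.3 ee [540.9  14.4 139.9] psi -3.92 j [-0.02 -0.13  1.86 -0.    1.41  1.62] F [ 2.  -4.   3.2] T [-0.906 -0.477  0.232] w 15.0 f 59.43279147148132
```

Request:
{"api": "step_arm", "payload": {
  "rows": [
    [[0,0,0,0,0,0],[0,0,0,0,0,0],[0,0,0,0,0,0],[0,0,-0.25,0,0,0],[0,0,-0.25,0,0,0],[0,0,0,0,0,0]]
  ],
  "claw": 0
}}

```text
time_s: 25.05
ee_pos: [541.3, 14.8, 202.0]
eef_rot: [-0.0, 0.999, -0.035, 0.002]
contact_force: [-1.3, 0.5, 0.6]
gripper_width: 43.1
finger_force: 0.0
```

```bash
python3 go.py 3 185 45
```

```text
t 25.05 ee [541.3  14.8 202. ] psi -4.04 j [-0.02 -0.16  1.79  0.    1.51  1.62] F [-1.3  0.5  0.6] T [-0.029  0.013 -0.027] w 43.1 f 0.0
now-axes shift/120 [0.756 1.248 0.144] turn z/180 (cw+) -0.2724 deg -49.0
after-turn shift/120 [-0.447  1.39   0.141]
```

Knob 1 is firm at 0.23 N m. Knob 3 is next.

Request:
{"api": "step_arm", "payload": {
  "rows": [
    [[0,0,0,0,0,-0.0545],[0,0,0,0,0,-0.0545],[0,0,0,0,0,-0.0545],[0,0,0,0,0,-0.0545],[0,0,0,0,0,-0.0545]]
  ]
}}

```text
time_s: 25.68
ee_pos: [540.3, 14.7, 198.6]
eef_rot: [-0.0, 0.923, 0.385, -0.001]
contact_force: [-0.0, -1.2, 0.8]
gripper_width: 42.9
finger_force: 0.0
```

Request:
{"api": "step_arm", "payload": {
  "rows": [
    [[-0.112,0.348,0.035,0,0,0],[-0.112,0.348,0.035,0,0,0],[-0.112,0.348,0.035,0,0,0],[-0.112,0.348,0.035,0,0,0],[0,0,0,0,0,0],[0,0,0,0,0,0]]
  ]
}}

```text
time_s: 26.42
ee_pos: [620.2, -141.2, 181.9]
eef_rot: [-0.001, 0.924, 0.382, -0.0]
contact_force: [0.0, 0.8, 0.0]
gripper_width: 42.9
finger_force: 0.0
```

```bash
python3 go.py 3 137 45
```

```text
t 26.43 ee [ 620.2 -141.2  181.9] psi 44.97 j [-0.26  0.06  1.61  0.    1.47  0.52] F [0.  0.8 0. ] T [ 0.023 -0.033 -0.014] w 42.9 f 0.0
now-axes shift/120 [0.007 0.007 0.375] turn z/180 (cw+) -0.0002 deg -0.0
after-turn shift/120 [0.007 0.006 0.375]
```

Request:
{"api": "step_arm", "payload": {
  "rows": [
    [[0.007,0.006,0.185,0,0,0],[0,0,0.18,0,0,0],[0,0,0,0,0,0]]
  ]
}}

```text
time_s: 26.8
ee_pos: [620.5, -140.7, 136.1]
eef_rot: [-0.001, 0.924, 0.383, -0.002]
contact_force: [-0.3, 0.2, 0.4]
gripper_width: 42.9
finger_force: 0.0
```

Request:
{"api": "step_arm", "payload": {
  "rows": [
    [[0,0,0,0,0,0],[0,0,0,0,0,0],[0,0,0,0,0,0],[0,0,0,0,0,0]]
  ],
  "claw": -1
}}

```text
time_s: 27.3
ee_pos: [621.9, -141.4, 139.8]
eef_rot: [0.0, 0.924, 0.382, 0.0]
contact_force: [-2.5, 2.5, 6.9]
gripper_width: 15.1
finger_force: 59.8
```

Request:
{"api": "step_arm", "payload": {
  "rows": [
    [[0,0,-0.003,0,0,0.0445],[0,0,0,0,0,0.0445],[0,0,0,0,0,0]]
  ]
}}

```text
time_s: 27.68
ee_pos: [621.8, -141.3, 139.8]
eef_rot: [0.0, 0.968, 0.25, 0.0]
contact_force: [-2.0, 3.1, 5.4]
gripper_width: 15.0
finger_force: 59.8
```

```bash
python3 go.py
```

```text
t 27.68 ee [ 621.8 -141.3  139.8] psi 29.0 j [-0.26  0.08  1.65  0.    1.4   0.8 ] F [-2.   3.1  5.4] T [0.576 0.318 0.187] w 15.0 f 59.84225392341614
```

Request:
{"api": "step_arm", "payload": {
  "rows": [
    [[0,0,-0.003,0,0,0.0445],[0,0,0,0,0,0.0445],[0,0,0,0,0,0]]
  ]
}}

```text
time_s: 28.05
ee_pos: [621.7, -141.2, 139.8]
eef_rot: [-0.0, 0.993, 0.114, 0.0]
contact_force: [-1.1, 4.7, 3.3]
gripper_width: 14.7
finger_force: 59.6
```

```bash
python3 go.py
```

```text
t 28.05 ee [ 621.7 -141.2  139.8] psi 13.14 j [-0.26  0.08  1.65  0.    1.4   1.08] F [-1.1  4.7  3.3] T [0.751 0.252 0.234] w 14.7 f 59.637810587882996
```

Request:
{"api": "step_arm", "payload": {
  "rows": [
    [[0,0,0,0,0,0],[0,0,0,0,0,0],[0,0,0,0,0,0],[0,0,-0.25,0,0,0],[0,0,-0.25,0,0,0],[0,0,0,0,0,0]]
  ],
  "claw": 0
}}

```text
time_s: 28.8
ee_pos: [622.5, -141.7, 202.4]
eef_rot: [0.001, 0.994, 0.113, 0.002]
contact_force: [-0.3, 0.5, -0.2]
gripper_width: 42.9
finger_force: 0.0
```

```bash
python3 go.py 2 185 94
```

```text
t 28.8 ee [ 622.5 -141.7  202.4] psi 12.96 j [-0.26  0.05  1.59 -0.    1.5   1.08] F [-0.3  0.5 -0.2] T [-0.017 -0.    -0.015] w 42.9 f 0.0
now-axes shift/120 [ 0.515 -0.899  0.145] turn z/180 (cw+) -0.4502 deg -81.0
after-turn shift/120 [0.968 0.37  0.145]
```

Request:
{"api": "step_arm", "payload": {
  "rows": [
    [[0,0,0,0,0,-0.0563],[0,0,0,0,0,-0.0563],[0,0,0,0,0,-0.0563],[0,0,0,0,0,-0.0563],[0,0,0,0,0,-0.0563],[0,0,0,0,0,-0.0563],[0,0,0,0,0,-0.0563],[0,0,0,0,0,-0.0563]]
  ]
}}

```text
time_s: 29.8
ee_pos: [621.4, -141.5, 198.5]
eef_rot: [-0.001, 0.68, 0.733, -0.0]
contact_force: [-0.2, 0.7, -0.0]
gripper_width: 42.5
finger_force: 0.0
```

Request:
{"api": "step_arm", "payload": {
  "rows": [
    [[0.323,0.123,0.048,0,0,0],[0.323,0.123,0.048,0,0,0],[0.323,0.123,0.048,0,0,0],[0,0,0,0,0,0],[0,0,0,0,0,0]]
  ]
}}

```text
time_s: 30.42
ee_pos: [657.5, -22.6, 181.8]
eef_rot: [-0.0, 0.682, 0.732, -0.0]
contact_force: [-0.5, -0.0, -0.7]
gripper_width: 42.5
finger_force: 0.0
```

```bash
python3 go.py 2 137 94
```

```text
t 30.43 ee [657.5 -22.6 181.8] psi 94.03 j [-0.07  0.1   1.56 -0.    1.48 -0.14] F [-0.5 -0.  -0.7] T [-0.008  0.024  0.016] w 42.5 f 0.0
now-axes shift/120 [-0.002  0.009  0.373] turn z/180 (cw+) 0.0002 deg 0.0
after-turn shift/120 [-0.002  0.009  0.373]
```

Request:
{"api": "step_arm", "payload": {
  "rows": [
    [[-0.002,0.009,0.185,0,0,0],[0,0,0.18,0,0,0],[0,0,0,0,0,0]]
  ]
}}

```text
time_s: 30.8
ee_pos: [657.7, -22.9, 135.5]
eef_rot: [-0.002, 0.682, 0.731, -0.001]
contact_force: [0.4, 0.3, 0.2]
gripper_width: 42.6
finger_force: 0.0
```

Request:
{"api": "step_arm", "payload": {
  "rows": [
    [[0,0,0,0,0,0],[0,0,0,0,0,0],[0,0,0,0,0,0],[0,0,0,0,0,0]]
  ],
  "claw": -1
}}

```text
time_s: 31.3
ee_pos: [659.1, -22.6, 139.4]
eef_rot: [0.0, 0.682, 0.731, 0.0]
contact_force: [-2.7, -3.1, 5.4]
gripper_width: 14.9
finger_force: 59.9
```

Request:
{"api": "step_arm", "payload": {
  "rows": [
    [[0,0,-0.003,0,0,0.0445],[0,0,0,0,0,0.0445],[0,0,0,0,0,0]]
  ]
}}

```text
time_s: 31.68
ee_pos: [659.0, -22.6, 139.4]
eef_rot: [0.0, 0.777, 0.63, 0.0]
contact_force: [-1.7, -2.8, 4.9]
gripper_width: 15.2
finger_force: 59.9
```

```bash
python3 go.py
```

```text
t 31.68 ee [659.  -22.6 139.4] psi 78.03 j [-0.07  0.13  1.6  -0.    1.41  0.14] F [-1.7 -2.8  4.9] T [-0.428  0.231  0.18 ] w 15.2 f 59.85815227031708
```

Request:
{"api": "step_arm", "payload": {
  "rows": [
    [[0,0,-0.003,0,0,0.0445],[0,0,0,0,0,0.0445],[0,0,0,0,0,0]]
  ]
}}

```text
time_s: 32.05
ee_pos: [658.9, -22.6, 139.4]
eef_rot: [0.0, 0.856, 0.516, 0.0]
contact_force: [-1.2, -3.3, 2.3]
gripper_width: 15.2
finger_force: 59.6
```

```bash
python3 go.py
```

```text
t 32.05 ee [658.9 -22.6 139.4] psi 62.17 j [-0.07  0.13  1.6  -0.    1.41  0.41] F [-1.2 -3.3  2.3] T [-0.532  0.015  0.179] w 15.2 f 59.61418032646179
```

Request:
{"api": "step_arm", "payload": {
  "rows": [
    [[0,0,0,0,0,0],[0,0,0,0,0,0],[0,0,0,0,0,0],[0,0,-0.25,0,0,0],[0,0,-0.25,0,0,0],[0,0,0,0,0,0]]
  ],
  "claw": 0
}}

```text
time_s: 32.8
ee_pos: [659.6, -22.5, 202.1]
eef_rot: [0.001, 0.857, 0.515, 0.002]
contact_force: [0.8, -0.8, 0.1]
gripper_width: 42.6
finger_force: 0.0
```

```bash
python3 go.py 4 185 89
```

```text
t 32.8 ee [659.6 -22.5 202.1] psi 62.0 j [-0.07  0.1   1.54  0.    1.5   0.42] F [ 0.8 -0.8  0.1] T [ 0.044  0.01  -0.037] w 42.6 f 0.0
now-axes shift/120 [-1.211 -0.834  0.137] turn z/180 (cw+) -0.15 deg -27.0
after-turn shift/120 [-0.7   -1.293  0.142]
```

Request:
{"api": "step_arm", "payload": {
  "rows": [
    [[0,0,0,0,0,-0.05],[0,0,0,0,0,-0.05],[0,0,0,0,0,-0.05],[-0.174,-0.319,0.035,0,0,0],[-0.174,-0.319,0.035,0,0,0],[-0.174,-0.319,0.035,0,0,0],[-0.174,-0.319,0.035,0,0,0],[0,0,0,0,0,0]]
  ]
}}

```text
time_s: 33.8
ee_pos: [502.4, -104.0, 181.8]
eef_rot: [-0.0, 0.714, 0.7, -0.0]
contact_force: [0.9, -0.3, 0.7]
gripper_width: 42.6
finger_force: 0.0
```

```bash
python3 go.py 4 137 89
```

```text
t 33.8 ee [ 502.4 -104.   181.8] psi 88.89 j [-0.25 -0.22  1.87 -0.    1.49 -0.23] F [ 0.9 -0.3  0.7] T [ 0.016 -0.019  0.022] w 42.6 f 0.0
now-axes shift/120 [0.002 0.006 0.373] turn z/180 (cw+) -0.0006 deg -0.1
after-turn shift/120 [0.002 0.006 0.373]
```

Request:
{"api": "step_arm", "payload": {
  "rows": [
    [[0.002,0,0.185,0,0,0],[0,0,0.18,0,0,0],[0,0,0,0,0,0]]
  ]
}}

```text
time_s: 34.17
ee_pos: [503.9, -102.5, 136.9]
eef_rot: [-0.001, 0.713, 0.701, -0.001]
contact_force: [0.1, -0.5, -0.0]
gripper_width: 42.7
finger_force: 0.0
```

Request:
{"api": "step_arm", "payload": {
  "rows": [
    [[0,0,0,0,0,0],[0,0,0,0,0,0],[0,0,0,0,0,0],[0,0,0,0,0,0]]
  ],
  "claw": -1
}}

```text
time_s: 34.67
ee_pos: [504.3, -103.0, 139.9]
eef_rot: [0.0, 0.713, 0.701, 0.0]
contact_force: [-6.6, 0.6, 4.4]
gripper_width: 15.1
finger_force: 58.6
```

Request:
{"api": "step_arm", "payload": {
  "rows": [
    [[0,0,-0.003,0,0,0.0445],[0,0,0,0,0,0.0445],[0,0,0,0,0,0]]
  ]
}}

```text
time_s: 35.05
ee_pos: [504.4, -103.1, 139.9]
eef_rot: [0.0, 0.804, 0.595, 0.0]
contact_force: [-2.5, -0.3, 3.2]
gripper_width: 14.7
finger_force: 59.0
```

```bash
python3 go.py
```

```text
t 35.05 ee [ 504.4 -103.1  139.9] psi 72.99 j [-0.25 -0.19  1.91 -0.    1.41  0.05] F [-2.5 -0.3  3.2] T [-0.078  0.422  0.157] w 14.7 f 58.96759808063507
```

Request:
{"api": "step_arm", "payload": {
  "rows": [
    [[0,0,-0.003,0,0,0.0445],[0,0,0,0,0,0.0445],[0,0,0,0,0,0]]
  ]
}}

```text
time_s: 35.42
ee_pos: [504.6, -103.2, 140.0]
eef_rot: [0.001, 0.878, 0.478, 0.0]
contact_force: [1.2, -2.7, 0.8]
gripper_width: 14.8
finger_force: 58.8
```

```bash
python3 go.py
```

```text
t 35.42 ee [ 504.6 -103.2  140. ] psi 57.13 j [-0.25 -0.19  1.91 -0.    1.41  0.32] F [ 1.2 -2.7  0.8] T [-0.537 -0.31   0.214] w 14.8 f 58.81666302680969
```

Request:
{"api": "step_arm", "payload": {
  "rows": [
    [[0,0,0,0,0,0],[0,0,0,0,0,0],[0,0,0,0,0,0],[0,0,-0.3,0,0,0],[0,0,-0.3,0,0,0],[0,0,-0.3,0,0,0],[0,0,0,0,0,0]]
  ],
  "claw": 0
}}

```text
time_s: 36.3
ee_pos: [505.0, -103.1, 250.4]
eef_rot: [0.001, 0.879, 0.477, 0.002]
contact_force: [0.2, -0.4, -0.8]
gripper_width: 43.1
finger_force: 0.0
```

```bash
python3 go.py
```

```text
t 36.3 ee [ 505.  -103.1  250.4] psi 56.96 j [-0.25 -0.24  1.78  0.    1.6   0.33] F [ 0.2 -0.4 -0.8] T [-0.003  0.036  0.056] w 43.1 f 0.0
```

Request:
{"api": "step_arm", "payload": {
  "rows": [
    [[-0.37,0.072,-0.05,0,0,0],[-0.37,0.072,-0.05,0,0,0],[-0.37,0.072,-0.05,0,0,0],[-0.37,0.072,-0.05,0,0,0],[-0.37,0.072,-0.05,0,0,0],[-0.37,0.072,-0.05,0,0,0],[0,0,0,0,0,0],[0,0,0,0,0,0]]
  ]
}}

```text
time_s: 37.3
ee_pos: [402.2, -354.1, 282.6]
eef_rot: [-0.001, 0.879, 0.476, -0.0]
contact_force: [0.2, 0.5, 0.1]
gripper_width: 42.7
finger_force: 0.0
```

```bash
python3 - <<'E'
import numpy as np
q=np.load("q.npy"); q[:2]+=[1,.7]; q[3:7]=np.radians([0,66,17,61]); q[8]+=2; np.save("q.npy",q)
E
python3 ov.py pics/ov2.png
```

```text
(no output)
```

View pics/ov2.png

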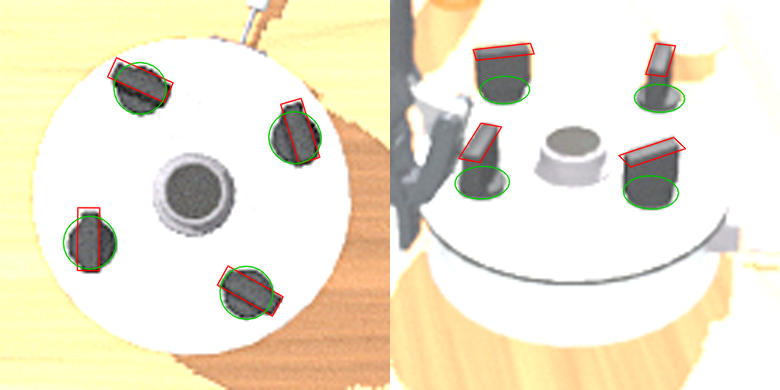

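The picture shows all four bars at the predicted final angles, e.g. k1 (90,240), k2 (140,85), k3 (295,133) and k4 (248,293) in the top half. The gripper is clear, so I hand in.

```bash
python3 -c "
from bench import env
print(env.close_job())"
```

```text
the job is handed in; nothing more can be done
None
```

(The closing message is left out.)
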